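# Start the kitchen timers in order

## Task

Dinner has three dishes that go on one after another: start their kitchen timers in this order, the red one, then the yellow one, then the blue one, by pressing each coloured cap down lightly with a fingertip until it is about half-way in and stays down. Leave the black timer unstarted, do not pick up or shove any timer, and leave the other things on the worktop where they are.

Things in the scene. Friction and masses are not known exactly. Their poses are not given: they have to be found in the camera images.
- timer_red: kitchen timer with red cap and a red band on its white case: a loose puck 72 mm across, case 28 mm high, 300 g or so, standing on a rubber foot on the worktop; origin at the centre of its underside, z up
- red_top (a point): centre of the top of the red cap (45 mm across); 43 mm above the worktop when up, moves down with the cap
- red_cap (a joint): how far the red cap is pressed, m: 0 up (not started), 0.012 at its stop. It goes straight down against 4 to 6 N and stays where it is left; the timer starts once the cap is 5 mm down. More than 20 N on the timer would damage it, so stop short of the stop.
- timer_yellow: kitchen timer with yellow cap and a yellow band on its white case: a loose puck 72 mm across, case 28 mm high, 300 g or so, standing on a rubber foot on the worktop; origin at the centre of its underside, z up
- yellow_top (a point): centre of the top of the yellow cap (45 mm across); 43 mm above the worktop when up, moves down with the cap
- yellow_cap (a joint): how far the yellow cap is pressed, m: 0 up (not started), 0.012 at its stop. It goes straight down against 4 to 6 N and stays where it is left; the timer starts once the cap is 5 mm down. More than 20 N on the timer would damage it, so stop short of the stop.
- timer_blue: kitchen timer with blue cap and a blue band on its white case: a loose puck 72 mm across, case 28 mm high, 300 g or so, standing on a rubber foot on the worktop; origin at the centre of its underside, z up
- blue_top (a point): centre of the top of the blue cap (45 mm across); 43 mm above the worktop when up, moves down with the cap
- blue_cap (a joint): how far the blue cap is pressed, m: 0 up (not started), 0.012 at its stop. It goes straight down against 4 to 6 N and stays where it is left; the timer starts once the cap is 5 mm down. More than 20 N on the timer would damage it, so stop short of the stop.
- timer_black: kitchen timer with black cap and a black band on its white case: a loose puck 72 mm across, case 28 mm high, 300 g or so, standing on a rubber foot on the worktop; origin at the centre of its underside, z up
- black_top (a point): centre of the top of the black cap (45 mm across); 43 mm above the worktop when up, moves down with the cap
- black_cap (a joint): how far the black cap is pressed, m: 0 up (not started), 0.012 at its stop. It goes straight down against 4 to 6 N and stays where it is left; the timer starts once the cap is 5 mm down. This timer is to be left alone.
- lid_green: small bright green lid lying on the worktop, 62 mm across, 18 mm high; no timer, just in the way; loose; origin at the centre of its underside; to be left where it is
- salt_shaker: clear salt shaker with grey metal top, 44 mm across, 90 mm high; loose; origin at the centre of its underside; to be left where it is
- spice_jar_b: clear spice jar with white cap, 47 mm across, 98 mm high; loose; origin at the centre of its underside; to be left where it is
- salt_jar: glass jar with pale cap, 45 mm across, 86 mm high; loose; origin at the centre of its underside; to be left where it is
- plastic_tub: empty white plastic tub, 97 mm across, 94 mm high; loose; origin at the centre of its underside; to be left where it is
- clay_saucer: small upturned brown clay saucer, 64 mm across, 27 mm high; loose; origin at the centre of its underside; to be left where it is
Not all that is in view belongs to the job. Leave any purple look-alike of the salt_jar alone.

How it is judged (in metres and radians):
On the way, in this order (a step that is already met when the one before it is completed fails the run):
1. the red timer is started (cap more than 5 mm down) (value of joint red_cap above 0.005 m), for 0.2 s.
2. the yellow timer is started (cap more than 5 mm down) (value of joint yellow_cap above 0.005 m), for 0.2 s.
3. the blue timer is started (cap more than 5 mm down) (value of joint blue_cap above 0.005 m), for 0.2 s.
At the end, for the whole second after the job is handed in: The red, yellow and blue caps are each more than 5 mm down, the black cap less than 3 mm, and all timers and other things stand upright, at rest, within 20 mm of where they were (value of joint each of red_cap, yellow_cap, blue_cap above 0.005 m and value of joint black_cap below 0.003 m and distance of each of timer_red, timer_yellow, timer_blue, timer_black, lid_green, salt_shaker, spice_jar_b, salt_jar, plastic_tub, clay_saucer from where it was at the start of the episode below 0.02 m and angle between each of timer_red, timer_yellow, timer_blue, timer_black, lid_green, salt_shaker, spice_jar_b, salt_jar, plastic_tub, clay_saucer's own z axis and vertical below 0.15 rad and linear speed of each of timer_red, timer_yellow, timer_blue, timer_black below 0.02 m/s); the robot touches nothing.
It fails at once if a timer is started out of order ((value of joint yellow_cap above 0.005 m and value of joint red_cap below 0.003 m) or (value of joint blue_cap above 0.005 m and value of joint red_cap below 0.003 m) or (value of joint blue_cap above 0.005 m and value of joint yellow_cap below 0.003 m)).
It fails at once if the black timer is pressed (value of joint black_cap above 0.004 m).
It fails at once if a timer is pressed with more than 20 N (contact force between any of timer_red, timer_yellow, timer_blue, timer_black and the fingers above 20 N or contact force between any of timer_red, timer_yellow, timer_blue, timer_black and the arm above 20 N).
It fails at once if a timer is lifted, tipped or shoved (height (world z) of any of timer_red, timer_yellow, timer_blue, timer_black above 0.008 m or angle between any of timer_red, timer_yellow, timer_blue, timer_black's own z axis and vertical above 0.2 rad or distance of any of timer_red, timer_yellow, timer_blue, timer_black from where it was at the start of the episode above 0.025 m).
It fails at once if something else on the worktop is moved or tipped (distance of any of lid_green, salt_shaker, spice_jar_b, salt_jar, plastic_tub, clay_saucer from where it was at the start of the episode above 0.025 m or angle between any of lid_green, salt_shaker, spice_jar_b, salt_jar, plastic_tub, clay_saucer's own z axis and vertical above 0.25 rad).
It also fails if it takes over 48 s, if anything falls off the work surface, if the arm or the gripper's body presses on something with over 40 N, if the wrist force passes 120 N, or if a joint passes its speed limit or range.

## Robot

A 6-joint arm with a two-finger parallel gripper is mounted at the origin on a cart in front of the work surface, level with it; the furniture and walls round the work are solid. World frame = base frame: x ahead of the robot, y to its left, z up, the work surface at z = 0. Lengths are in m, angles in degrees, forces in N, time in s.
With the tool pointing down it reaches from about 0.35 to 0.875 m from the base axis. Payload 4.2 kg.
Tool frame: the origin (TCP) lies on the centre line of the jaws, within the pads' length; the fingertips stand 22 mm ahead of it and the grasp point (between the pads) lies 3 mm ahead of it (r.tcp_to_tips is the distance from the TCP to the fingertips, in m); z points along the fingers, y is the line along which they close (so a half turn about z gives the same grasp; the last joint's range is limited). The gripper opens to 87 mm and grips with 3 to 60 N. Pads are 19 mm wide; open, the fingers measure 117 mm over their backs; the gripper's body (75 mm by 190 mm) begins 51 mm behind the grasp point.
Start: joints at [91.593, 22.042, 0.453, 0, -68.411, -14.817], TCP at [0.143, 0.608, 0.245] pointing down, gripper open.
Joint ranges: [-179.83, 179.83], [-69.29, 118.12], [-61.27, 80.66], [-181.25, 117.63], [-171.15, -9.14], [-177.46, 177.46]. Speed limits (degrees/s): [159.86, 159.86, 180, 180, 180, 180].

## Interface

Orientations are given as a 3x3 rotation matrix whose columns are the frame's x, y, z axes.
In Python, from station import r gives the robot as it stands.
- The arm moves only by the tool apply_moves, never from a script. Its argument "plan" is a list of rows, each an object with "grip": the opening, from 0 (shut) to 1 (fully open); "offset": the shift along the tool's x, y, z in cm, a list of three; "spin": the turn about the tool's z in rad. A call has 1 to 5 rows; each row is the pose to reach, as a shift and turn from the pose commanded when the call began, along the tool's axes at that moment; what a row does not reach only later rows make up. A row lasts 1/10 s, in which the tool goes at most 50 mm and 8.59 degrees, less where a joint would pass 70% of its speed; a pose out of reach is approached as far as the arm can. A call with a gripper value outside its range is refused whole. The fingers move at their own pace and stop on an object; the grip force is fixed at half the most. Time passes only in rows, so rows that repeat a pose let the fingers close. It gives the time, the measured TCP pose, the force, the opening and the grip force at its end, in the units of the state.
- r.sense(): the state, without advancing time (a new reading comes with each control period).
- r.capture(name): name is "side" or "top" or "wrist"; returns a dict with "img" (480x640x3 uint8, blue, green, red), "depth" (480x640 float32, m along the optical axis (not along the pixel's ray), 0 where there is no reading), "mtx" (3x3 intrinsics, pixels), "R" (3x3) and "t" (3): a world point X has camera coordinates R X + t. Camera axes: x right, y down, z forward; pixel columns grow to the right and rows downward; lengths in m; the calibration is good to about 2 mm. A picture is of the moment at which its call begins.
- r.finish_job(): hands the job in; it is judged then, once.
The state is a dict: "time_s": time; "joints": joint angles; "joint_velocities": joint speeds; "effort": joint torques, N m; "tcp_pos": TCP position; "ee_rot": TCP orientation; "wrist_force": force on the tool from outside, world axes, zero at the start; "moment": the same for the moment, N m; "gripper_width": opening from 0.0 (shut) to 1.0 (fully open); "gripper_force": force on a finger pad.
Only numpy, scipy, OpenCV 4.12 (cv2) and the standard library are available. Lean on these libraries where they do the work, as an engineer would, in place of code of your own. Each camera call takes 0.05 s, during which the arm holds its last target. There are 200 camera calls.

## Working session

There is one attempt and no reset: what is moved stays moved. The work goes in short steps, Python scripts to look and compute and a tool call to move; the robot and the scene stay as the last step left them, time stands still between calls to the robot, and variables do not carry over. Pictures are saved under pics/ and viewed, at most 10 in all, crops included, and the job is handed in when it is done.

Besides the shell and the picture viewer there is one more tool, called after "Call:" by a JSON object that holds its "api" and its "payload". apply_moves: Moves the arm, as the interface text tells. Its arguments: {"type":"object","properties":{"plan":{"type":"array"}},"required":["plan"]}

```bash
mkdir -p pics
python3 - <<'E'
from station import r
import cv2,numpy as np
s=r.sense();print(s['time_s'],s['tcp_pos'],np.round(s['ee_rot'],3).tolist(),s['wrist_force'],r.tcp_to_tips)
for n in('top','side'):
    c=r.capture(n);cv2.imwrite(f'pics/{n}0.png',c['img']);np.savez(f'pics/{n}0.npz',**c)
    print(n,(-c['R'].T@c['t']).round(3))
E
```

```text
0.0 [0.14281814 0.60791063 0.24346063] [[0.973, -0.229, -0.0], [-0.229, -0.973, -0.002], [0.0, 0.002, -1.0]] [-0.43648623 -0.20588779 -0.6783834 ] 0.022
top [0.416 0.155 1.269]
side [0.884 1.352 1.19 ]
```

View pics/top0.png

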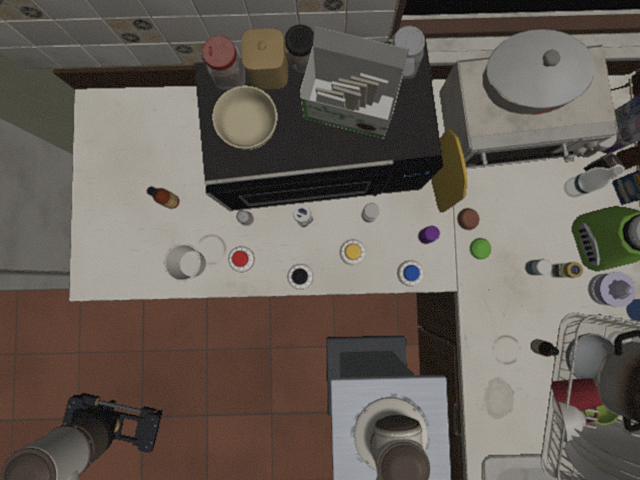

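View pics/side0.png

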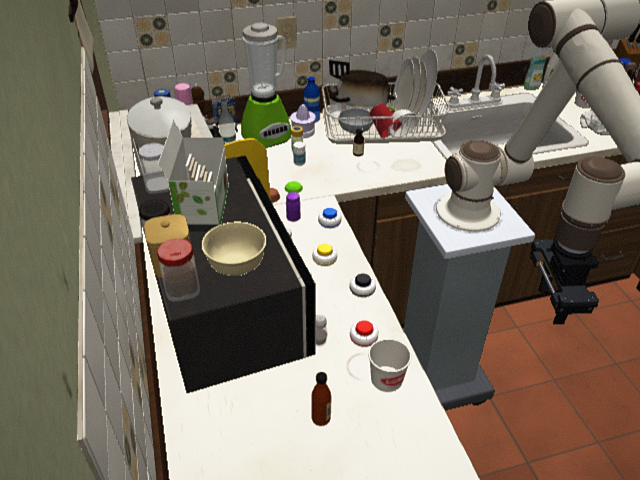

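The top view shows the red cap near (241,259), yellow (352,251), blue (410,272), black (300,276) and the tub (186,262). In the side view, red is at (364,328), yellow (325,250), blue (330,214) and black (363,282). The microwave stands behind them. I'll triangulate these next.

```bash
cat > h.py <<'E'
import cv2,numpy as np
def ray(c,p):
    d=c['R'].T@np.linalg.solve(c['mtx'],[p[0],p[1],1.]);return -c['R'].T@c['t'],d
def pt(c,p,z):
    o,d=ray(c,p);return o+d*(z-o[2])/d[2]
def dep(c,p):
    o,d=ray(c,p);return o+d*np.median(c['depth'][p[1]-1:p[1]+2,p[0]-1:p[0]+2])
def tri(c1,p1,c2,p2):
    P=[c['mtx']@np.c_[c['R'],c['t']] for c in(c1,c2)]
    X=cv2.triangulatePoints(*P,np.float64(p1).reshape(2,1),np.float64(p2).reshape(2,1))[:,0];return X[:3]/X[3]
def blob(c,col,p,w=14):
    x0,y0=int(p[0])-w,int(p[1])-w;im=c['img'][y0:y0+2*w,x0:x0+2*w]
    h,s,v=cv2.split(cv2.cvtColor(im,cv2.COLOR_BGR2HSV))
    m={'red':((h<8)|(h>172))&(s>130),'yellow':(h>15)&(h<35)&(s>110),'blue':(h>100)&(h<130)&(s>130),'black':v<75}[col].astype('u1')
    n,l,st,ce=cv2.connectedComponentsWithStats(m);i=1+st[1:,4].argmax();return ce[i]+[x0,y0],st[i,2:].tolist()
E
python3 - <<'E'
from h import *
T,S=np.load('pics/top0.npz'),np.load('pics/side0.npz')
for k,a,b in(('red',(241,259),(364,327)),('yellow',(352,251),(325,250)),('blue',(410,272),(330,214)),('black',(300,276),(363,281))):
    p,s=blob(T,k,a);q,s2=blob(S,k,b,12);print(k,p.round(1),s,q.round(1),s2,'tri',tri(T,p,S,q).round(4),'plane',pt(T,p,.043)[:2].round(4),'dep',dep(T,p.round().astype(int)).round(3))
for n,p in dict(tub=(186,262),shaker=(245,217),jarw=(303,216),jar3=(371,212),purple=(429,234),saucer=(468,218),lid=(480,248),mwL=(212,196),mwM=(330,178),mwR=(438,165),mwRb=(438,155),mwtop=(300,180),board=(455,200),edge=(300,292)).items(): print(n,dep(T,p).round(3))
E
```

```text
red [239.6 258.3] [16, 15, 182] [364.  327.6] [17, 15, 202] tri [0.4877 0.4    0.0339] plane [0.4865 0.3984] dep [0.487 0.398 0.041]
yellow [352.6 251.1] [16, 15, 185] [324.3 249.4] [16, 12, 148] tri [0.4995 0.0883 0.0344] plane [0.4984 0.089 ] dep [0.499 0.088 0.041]
blue [411.3 272.6] [15, 14, 174] [329.4 212.6] [14, 11, 115] tri [ 0.4364 -0.0707  0.0355] plane [ 0.4357 -0.0691] dep [ 0.434 -0.068  0.043]
black [299.4 276. ] [16, 15, 191] [362.7 280.1] [16, 13, 159] tri [0.4346 0.2364 0.033 ] plane [0.4341 0.2359] dep [0.434 0.237 0.043]
tub [0.482 0.558 0.004]
shaker [0.594 0.375 0.084]
jarw [0.591 0.22  0.097]
jar3 [0.599 0.039 0.085]
purple [ 0.536 -0.113  0.085]
saucer [ 0.584 -0.237  0.026]
lid [ 0.5   -0.269  0.016]
mwL [0.623 0.423 0.236]
mwM [0.653 0.147 0.258]
mwR [ 0.677 -0.101  0.259]
mwRb [ 0.701 -0.103  0.257]
mwtop [0.65  0.216 0.256]
board [ 0.608 -0.157  0.184]
edge [0.39  0.238 0.   ]
```

Call:
{"api": "apply_moves", "payload": {"plan": [{"grip": 0, "offset": [4.2, 1.35, 0], "spin": -0.1}, {"grip": 0, "offset": [8.4, 2.7, 0], "spin": -0.2}, {"grip": 0, "offset": [12.6, 4.05, 0], "spin": -0.231}, {"grip": 0, "offset": [16.8, 5.4, 0], "spin": -0.231}, {"grip": 0, "offset": [21, 6.75, 0], "spin": -0.231}]}}

```text
time_s: 0.6
tcp_pos: [0.333, 0.4934, 0.2441]
ee_rot: [[1.0, 0.001, -0.0], [0.001, -1.0, -0.001], [-0.0, 0.001, -1.0]]
wrist_force: [-0.7, 0.4, 0.0]
gripper_width: 0.631
gripper_force: 0.0
```

Call:
{"api": "apply_moves", "payload": {"plan": [{"grip": 0, "offset": [4, 2.4, 0], "spin": 0}, {"grip": 0, "offset": [8, 4.8, 0], "spin": 0}, {"grip": 0, "offset": [12, 7.2, 0], "spin": 0}, {"grip": 0, "offset": [15.4, 9.4, 3], "spin": 0}, {"grip": 0, "offset": [15.4, 9.4, 6], "spin": 0}]}}

```text
time_s: 1.1
tcp_pos: [0.4896, 0.3981, 0.184]
ee_rot: [[1.0, -0.006, 0.001], [-0.006, -1.0, 0.001], [0.001, -0.001, -1.0]]
wrist_force: [-0.6, -0.2, -1.9]
gripper_width: 0.171
gripper_force: 0.0
```

Run:
```python
from station import r
from h import *
c=r.capture('wrist');cv2.imwrite('pics/w1.png',c['img']);np.savez('pics/w1.npz',**c)
s=r.sense();print(s['time_s'],s['tcp_pos'],s['wrist_force'],s['gripper_width'],-c['R'].T@c['t'])
print(c['mtx']@(c['R']@[.487,.3985,.043]+c['t']),s['ee_rot'].round(3) if hasattr(s['ee_rot'],'round') else '')
```

```text
1.15 [0.48530809 0.3965295  0.17700977] [-1.38725208 -0.35710425 -5.23296124] 0.12735075844086513 [0.55503674 0.39816103 0.32468236]
[93.59797    69.76727322  0.28977349] [[ 1.    -0.006 -0.009]
 [-0.006 -1.    -0.007]
 [-0.009  0.007 -1.   ]]
```

View pics/w1.png

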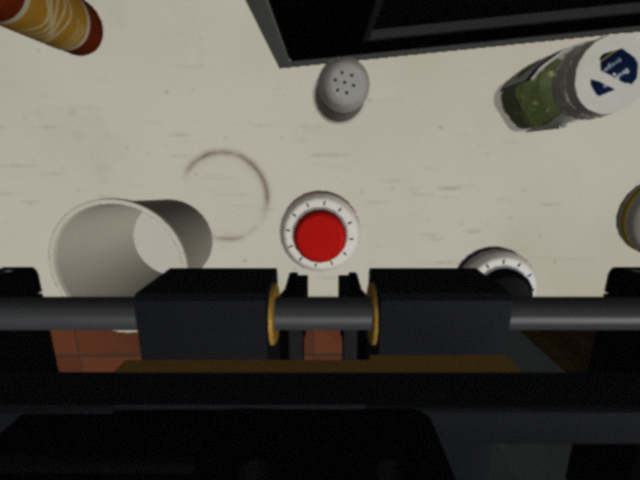

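The wrist view shows the red cap at about (320,236), with the tub to the left, the shaker at (343,88), and black partly hidden at (497,275). I'll use it to refine red.

Run:
```python
from station import r
from h import *
c=r.capture('wrist');p,s=blob(c,'red',(320,236),45)
T=np.load('pics/top0.npz')
print(p,s,'plane',pt(c,p,.043),'tri',tri(T,(239.6,258.3),c,p),'dep',dep(c,p.round().astype(int)))
s=r.sense();print(s['tcp_pos'],s['wrist_force'],s['gripper_width'])
```

```text
[316.11379153 230.7983614 ] [53, 53, 2197] plane [0.49137736 0.40131699 0.043     ] tri [0.48744262 0.40177505 0.02601652] dep [0.49128739 0.40140576 0.0433386 ]
[0.48465094 0.39732499 0.17904855] [ 0.447147   -0.27819889 -1.14595797] 0.0757561264849128
```

Call:
{"api": "apply_moves", "payload": {"plan": [{"grip": 0, "offset": [0.3, 0, 3], "spin": 0}, {"grip": 0, "offset": [0.3, 0, 6], "spin": 0}, {"grip": 0, "offset": [0.3, 0, 8], "spin": 0}, {"grip": 0, "offset": [0.3, 0, 9], "spin": 0}, {"grip": 0, "offset": [0.3, 0, 9], "spin": 0}]}}

```text
time_s: 1.7
tcp_pos: [0.4883, 0.4011, 0.0941]
ee_rot: [[1.0, 0.002, -0.001], [0.002, -1.0, -0.001], [-0.001, 0.001, -1.0]]
wrist_force: [-0.1, -0.3, 0.6]
gripper_width: 0.009
gripper_force: 0.0
```

Call:
{"api": "apply_moves", "payload": {"plan": [{"grip": 0, "offset": [0, 0, 0.3], "spin": 0}, {"grip": 0, "offset": [0, 0, 0.6], "spin": 0}, {"grip": 0, "offset": [0, 0, 0.9], "spin": 0}, {"grip": 0, "offset": [0, 0, 1.2], "spin": 0}, {"grip": 0, "offset": [0, 0, 1.2], "spin": 0}]}}

```text
time_s: 2.2
tcp_pos: [0.4888, 0.4005, 0.0823]
ee_rot: [[1.0, 0.0, -0.0], [0.0, -1.0, -0.0], [-0.0, 0.0, -1.0]]
wrist_force: [0.6, 0.0, -0.5]
gripper_width: 0.005
gripper_force: 0.0
```

Call:
{"api": "apply_moves", "payload": {"plan": [{"grip": 0, "offset": [0, 0, 0.5], "spin": 0}, {"grip": 0, "offset": [0, 0, 1.0], "spin": 0}, {"grip": 0, "offset": [0, 0, 1.4], "spin": 0}, {"grip": 0, "offset": [0, 0, 1.7], "spin": 0}, {"grip": 0, "offset": [0, 0, 2.0], "spin": 0}]}}

```text
time_s: 2.7
tcp_pos: [0.4888, 0.4005, 0.0627]
ee_rot: [[1.0, 0.0, -0.0], [0.0, -1.0, -0.001], [-0.0, 0.001, -1.0]]
wrist_force: [-1.8, -0.8, 4.7]
gripper_width: 0.009
gripper_force: 2.3
```

Call:
{"api": "apply_moves", "payload": {"plan": [{"grip": 0, "offset": [0, 0, 0.1], "spin": 0}, {"grip": 0, "offset": [0, 0, 0.2], "spin": 0}, {"grip": 0, "offset": [0, 0, 0.2], "spin": 0}]}}

```text
time_s: 3.0
tcp_pos: [0.4888, 0.4005, 0.0607]
ee_rot: [[1.0, 0.0, -0.0], [0.0, -1.0, -0.0], [-0.0, 0.0, -1.0]]
wrist_force: [-1.7, -2.0, 3.7]
gripper_width: 0.004
gripper_force: 2.1
```

Call:
{"api": "apply_moves", "payload": {"plan": [{"grip": 0, "offset": [0, 0, 0.1], "spin": 0}, {"grip": 0, "offset": [0, 0, 0.2], "spin": 0}, {"grip": 0, "offset": [0, 0, 0.3], "spin": 0}, {"grip": 0, "offset": [0, 0, 0.3], "spin": 0}, {"grip": 0, "offset": [0, 0, 0.3], "spin": 0}]}}

```text
time_s: 3.5
tcp_pos: [0.4888, 0.4005, 0.0574]
ee_rot: [[1.0, 0.0, -0.0], [0.0, -1.0, -0.0], [-0.0, 0.0, -1.0]]
wrist_force: [-1.8, -1.7, 4.0]
gripper_width: 0.001
gripper_force: 2.1
```

Call:
{"api": "apply_moves", "payload": {"plan": [{"grip": 0, "offset": [0, 0, -1], "spin": 0}, {"grip": 0, "offset": [0, 0, -4], "spin": 0}, {"grip": 0, "offset": [0, 0, -8], "spin": 0}, {"grip": 0, "offset": [0, 0, -12], "spin": 0}, {"grip": 0, "offset": [0, 0, -12], "spin": 0}]}}

```text
time_s: 4.0
tcp_pos: [0.4922, 0.404, 0.1852]
ee_rot: [[1.0, 0.002, 0.011], [0.002, -1.0, 0.011], [0.011, -0.011, -1.0]]
wrist_force: [0.4, -0.2, 0.2]
gripper_width: 0.007
gripper_force: 0.0
```

Run:
```python
from station import r
from h import *
c=r.capture('wrist');p,s=blob(c,'red',(316,231),55)
im=c['img'][130:330,200:440];cv2.imwrite('pics/w2.png',cv2.resize(im,None,fx=2.5,fy=2.5))
q=p.round().astype(int);print(p,s,'dep cap',dep(c,q),'table',dep(c,(q[0]-70,q[1])), dep(c,(q[0],q[1]-33)))
s=r.sense();print(s['tcp_pos'],s['wrist_force'],s['gripper_width'])
```

```text
[328.42924528 238.67872117] [50, 49, 1908] dep cap [0.490486   0.40170286 0.03516088] table [0.48251138 0.46864723 0.00096488] [0.51792331 0.4018097  0.02827645]
[0.4906556  0.40277155 0.18176071] [-0.02091444 -0.9455873  -0.4281042 ] 0.004301916255939572
```

View pics/w2.png

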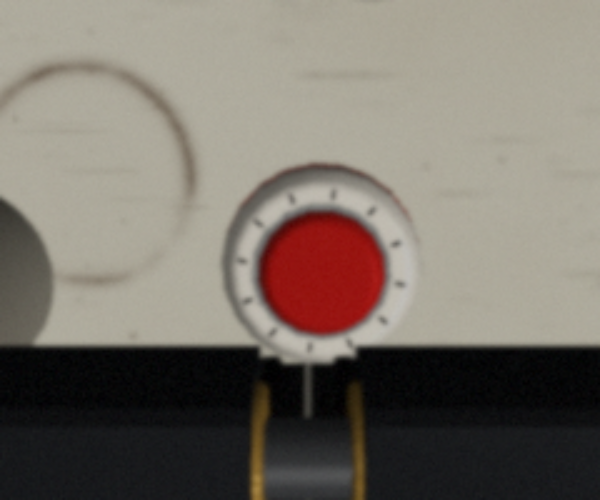

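The picture shows the red cap sunk at about (323,272) in the crop. Its top is now 35 mm up, so it is about 8 mm in, and the case hasn't moved. Next is yellow.

Call:
{"api": "apply_moves", "payload": {"plan": [{"grip": 0, "offset": [0.2, 4, 0], "spin": 0}, {"grip": 0, "offset": [0.4, 8, 0], "spin": 0}, {"grip": 0, "offset": [0.6, 12, 0], "spin": 0}, {"grip": 0, "offset": [0.8, 16, 0], "spin": 0}, {"grip": 0, "offset": [1, 20, 0], "spin": 0}]}}

```text
time_s: 4.55
tcp_pos: [0.4986, 0.1992, 0.1766]
ee_rot: [[1.0, 0.0, -0.001], [0.0, -1.0, -0.0], [-0.001, 0.0, -1.0]]
wrist_force: [1.0, -0.8, 0.3]
gripper_width: 0.007
gripper_force: 0.0
```

Call:
{"api": "apply_moves", "payload": {"plan": [{"grip": 0, "offset": [0, 4, 0], "spin": 0}, {"grip": 0, "offset": [0.1, 8, 0], "spin": 0}, {"grip": 0, "offset": [0.1, 11.1, 0], "spin": 0}, {"grip": 0, "offset": [0.1, 11.1, 0], "spin": 0}, {"grip": 0, "offset": [0.1, 11.1, 0], "spin": 0}]}}

```text
time_s: 5.05
tcp_pos: [0.5, 0.0892, 0.177]
ee_rot: [[1.0, -0.001, -0.0], [-0.001, -1.0, 0.0], [-0.0, -0.0, -1.0]]
wrist_force: [1.2, -0.4, 0.8]
gripper_width: 0.004
gripper_force: 0.0
```

Run:
```python
from station import r
from h import *
s=r.sense();print(s['tcp_pos'],s['wrist_force'],s['gripper_width'],s['time_s'])
c=r.capture('wrist');g=c['mtx']@(c['R']@[.5,.0895,.043]+c['t']);g=g[:2]/g[2];p,b=blob(c,'yellow',g,40)
print(g,p,b,'plane',pt(c,p,.043),'dep',dep(c,p.round().astype(int)))
```

```text
[0.50002194 0.08921536 0.17695414] [ 1.19175882 -0.40254483  0.81723486] 0.0035588550643491433 5.05
[322.97900822 239.49722602] [322.71274201 236.19360648] [54, 54, 2221] plane [0.50274308 0.08971097 0.043     ] dep [0.50297555 0.08947908 0.04331695]
```

Call:
{"api": "apply_moves", "payload": {"plan": [{"grip": 0, "offset": [0.1, 0, 3], "spin": 0}, {"grip": 0, "offset": [0.1, 0, 6], "spin": 0}, {"grip": 0, "offset": [0.1, 0, 8.5], "spin": 0}, {"grip": 0, "offset": [0.1, 0, 9.5], "spin": 0}, {"grip": 0, "offset": [0.1, 0, 9.5], "spin": 0}]}}

```text
time_s: 5.6
tcp_pos: [0.5004, 0.0902, 0.0812]
ee_rot: [[1.0, 0.002, -0.003], [0.002, -1.0, -0.002], [-0.003, 0.002, -1.0]]
wrist_force: [0.4, -0.3, 0.7]
gripper_width: 0.004
gripper_force: 0.0
```

Call:
{"api": "apply_moves", "payload": {"plan": [{"grip": 0, "offset": [0, 0, 0.5], "spin": 0}, {"grip": 0, "offset": [0, 0, 1.0], "spin": 0}, {"grip": 0, "offset": [0, 0, 1.4], "spin": 0}, {"grip": 0, "offset": [0, 0, 1.7], "spin": 0}, {"grip": 0, "offset": [0, 0, 2.0], "spin": 0}]}}

```text
time_s: 6.1
tcp_pos: [0.5012, 0.0898, 0.063]
ee_rot: [[1.0, 0.0, 0.001], [0.0, -1.0, 0.0], [0.001, -0.0, -1.0]]
wrist_force: [-1.3, 1.4, 4.9]
gripper_width: 0.003
gripper_force: 2.4
```

Call:
{"api": "apply_moves", "payload": {"plan": [{"grip": 0, "offset": [0, 0, 0.15], "spin": 0}, {"grip": 0, "offset": [0, 0, 0.3], "spin": 0}, {"grip": 0, "offset": [0, 0, 0.4], "spin": 0}, {"grip": 0, "offset": [0, 0, 0.5], "spin": 0}, {"grip": 0, "offset": [0, 0, 0.5], "spin": 0}]}}

```text
time_s: 6.6
tcp_pos: [0.5012, 0.0898, 0.0576]
ee_rot: [[1.0, 0.0, 0.0], [0.0, -1.0, 0.0], [0.0, -0.0, -1.0]]
wrist_force: [-1.0, 0.2, 5.4]
gripper_width: 0.006
gripper_force: 2.0
```

Call:
{"api": "apply_moves", "payload": {"plan": [{"grip": 0, "offset": [0, 0, 0], "spin": 0}, {"grip": 0, "offset": [0, 0, 0], "spin": 0}]}}

```text
time_s: 6.8
tcp_pos: [0.5012, 0.0898, 0.0576]
ee_rot: [[1.0, 0.0, 0.0], [0.0, -1.0, 0.0], [0.0, -0.0, -1.0]]
wrist_force: [-0.0, -0.0, 4.2]
gripper_width: 0.004
gripper_force: 2.1
```

Call:
{"api": "apply_moves", "payload": {"plan": [{"grip": 0, "offset": [0, 0, -1], "spin": 0}, {"grip": 0, "offset": [0, 0, -4], "spin": 0}, {"grip": 0, "offset": [0, 0, -8], "spin": 0}, {"grip": 0, "offset": [0, 0, -12], "spin": 0}, {"grip": 0, "offset": [0, 0, -12], "spin": 0}]}}

```text
time_s: 7.3
tcp_pos: [0.5043, 0.0909, 0.1836]
ee_rot: [[1.0, 0.001, 0.012], [0.001, -1.0, 0.005], [0.012, -0.004, -1.0]]
wrist_force: [0.7, -0.2, 0.7]
gripper_width: 0.001
gripper_force: 0.0
```

Run:
```python
from station import r
from h import *
c=r.capture('wrist');s=r.sense();print(s['tcp_pos'],s['wrist_force'],s['time_s'])
p,b=blob(c,'yellow',(323,238),42);print(p,b,'dep',dep(c,p.round().astype(int)))
```

```text
[0.50237219 0.0903522  0.18060566] [-0.06125586 -0.32488261 -1.40480338] 7.35
[325.45159655 240.02382159] [51, 49, 1973] dep [0.50214835 0.09008762 0.03515869]
```

Yellow is down about 8 mm. Next is blue.

Call:
{"api": "apply_moves", "payload": {"plan": [{"grip": 0, "offset": [-1.6, 4, 0], "spin": 0}, {"grip": 0, "offset": [-3.2, 8, 0], "spin": 0}, {"grip": 0, "offset": [-4.8, 12, 0], "spin": 0}, {"grip": 0, "offset": [-6.3, 15.8, 0], "spin": 0}, {"grip": 0, "offset": [-6.3, 15.8, 0], "spin": 0}]}}

```text
time_s: 7.85
tcp_pos: [0.4344, -0.0714, 0.1761]
ee_rot: [[1.0, -0.005, -0.005], [-0.005, -1.0, -0.0], [-0.005, 0.0, -1.0]]
wrist_force: [-0.5, 0.2, 0.2]
gripper_width: 0.003
gripper_force: 0.0
```

Call:
{"api": "apply_moves", "payload": {"plan": [{"grip": 0, "offset": [0, 0, 0], "spin": 0}, {"grip": 0, "offset": [0, 0, 0], "spin": 0}]}}

```text
time_s: 8.05
tcp_pos: [0.4381, -0.068, 0.177]
ee_rot: [[1.0, 0.0, -0.001], [0.0, -1.0, -0.0], [-0.001, 0.0, -1.0]]
wrist_force: [0.3, 0.3, -0.2]
gripper_width: 0.005
gripper_force: 0.0
```

Run:
```python
from station import r
from h import *
c=r.capture('wrist');s=r.sense();print(s['tcp_pos'],s['wrist_force'],s['time_s'])
p,b=blob(c,'blue',(323,238),42);print(p,b,pt(c,p,.043),'dep',dep(c,p.round().astype(int)))
```

```text
[ 0.43824918 -0.06771819  0.1771243 ] [ 0.64779399 -0.99493404  0.70023541] 8.1
[325.40578358 236.96455224] [52, 53, 2144] [ 0.44001993 -0.06968831  0.043     ] dep [ 0.44000044 -0.06936016  0.04304261]
```

Call:
{"api": "apply_moves", "payload": {"plan": [{"grip": 0, "offset": [0.1, 0.1, 3], "spin": 0}, {"grip": 0, "offset": [0.1, 0.1, 6], "spin": 0}, {"grip": 0, "offset": [0.1, 0.1, 8.5], "spin": 0}, {"grip": 0, "offset": [0.1, 0.1, 9.5], "spin": 0}, {"grip": 0, "offset": [0.1, 0.1, 9.5], "spin": 0}]}}

```text
time_s: 8.6
tcp_pos: [0.4386, -0.0688, 0.0813]
ee_rot: [[1.0, 0.001, -0.003], [0.001, -1.0, -0.001], [-0.003, 0.001, -1.0]]
wrist_force: [-0.4, 0.6, 0.2]
gripper_width: 0.006
gripper_force: 0.0
```

Call:
{"api": "apply_moves", "payload": {"plan": [{"grip": 0, "offset": [0, 0, 0.5], "spin": 0}, {"grip": 0, "offset": [0, 0, 1.0], "spin": 0}, {"grip": 0, "offset": [0, 0, 1.4], "spin": 0}, {"grip": 0, "offset": [0, 0, 1.7], "spin": 0}, {"grip": 0, "offset": [0, 0, 2.0], "spin": 0}]}}

```text
time_s: 9.1
tcp_pos: [0.4393, -0.0693, 0.0629]
ee_rot: [[1.0, 0.0, 0.001], [0.0, -1.0, 0.0], [0.001, -0.0, -1.0]]
wrist_force: [-1.0, 1.1, 5.1]
gripper_width: 0.004
gripper_force: 2.4
```

Call:
{"api": "apply_moves", "payload": {"plan": [{"grip": 0, "offset": [0, 0, 0.15], "spin": 0}, {"grip": 0, "offset": [0, 0, 0.3], "spin": 0}, {"grip": 0, "offset": [0, 0, 0.4], "spin": 0}, {"grip": 0, "offset": [0, 0, 0.5], "spin": 0}, {"grip": 0, "offset": [0, 0, 0.5], "spin": 0}]}}

```text
time_s: 9.6
tcp_pos: [0.4392, -0.0693, 0.0576]
ee_rot: [[1.0, 0.0, 0.0], [0.0, -1.0, 0.0], [0.0, -0.0, -1.0]]
wrist_force: [-0.6, 0.3, 3.6]
gripper_width: 0.005
gripper_force: 1.8
```

Call:
{"api": "apply_moves", "payload": {"plan": [{"grip": 0, "offset": [0, 0, 0], "spin": 0}, {"grip": 0, "offset": [0, 0, 0], "spin": 0}]}}

```text
time_s: 9.8
tcp_pos: [0.4393, -0.0693, 0.0576]
ee_rot: [[1.0, 0.0, 0.0], [0.0, -1.0, 0.0], [0.0, -0.0, -1.0]]
wrist_force: [-0.2, 1.2, 4.5]
gripper_width: 0.001
gripper_force: 1.8
```

Call:
{"api": "apply_moves", "payload": {"plan": [{"grip": 0, "offset": [0, 0, -1], "spin": 0}, {"grip": 0, "offset": [0, 0, -4], "spin": 0}, {"grip": 0, "offset": [0, 0, -8], "spin": 0}, {"grip": 0, "offset": [0, 0, -12], "spin": 0}, {"grip": 0, "offset": [0, 0, -12], "spin": 0}]}}

```text
time_s: 10.3
tcp_pos: [0.4424, -0.069, 0.1832]
ee_rot: [[1.0, 0.001, 0.012], [0.001, -1.0, 0.001], [0.012, -0.001, -1.0]]
wrist_force: [-0.2, -0.1, -0.3]
gripper_width: 0.007
gripper_force: 0.0
```

Call:
{"api": "apply_moves", "payload": {"plan": [{"grip": 0, "offset": [0, 0, 0], "spin": 0}, {"grip": 0, "offset": [0, 0, 0], "spin": 0}]}}

```text
time_s: 10.5
tcp_pos: [0.438, -0.0694, 0.1767]
ee_rot: [[1.0, -0.0, -0.002], [-0.0, -1.0, 0.0], [-0.002, -0.0, -1.0]]
wrist_force: [-0.6, 0.2, -0.2]
gripper_width: 0.004
gripper_force: 0.0
```

Run:
```python
from station import r
from h import *
c=r.capture('wrist');s=r.sense();print(s['tcp_pos'],s['wrist_force'],s['time_s'])
p,b=blob(c,'blue',(323,238),42);print(p,b,'dep',dep(c,p.round().astype(int)))
c=r.capture('top');cv2.imwrite('pics/top1.png',c['img'])
```

```text
[ 0.43793758 -0.06945089  0.17632849] [ 0.59372771  0.24196638 -0.60799333] 10.55
[323.68434093 235.49306244] [52, 50, 2018] dep [ 0.43980517 -0.06999409  0.03575495]
```

View pics/top1.png

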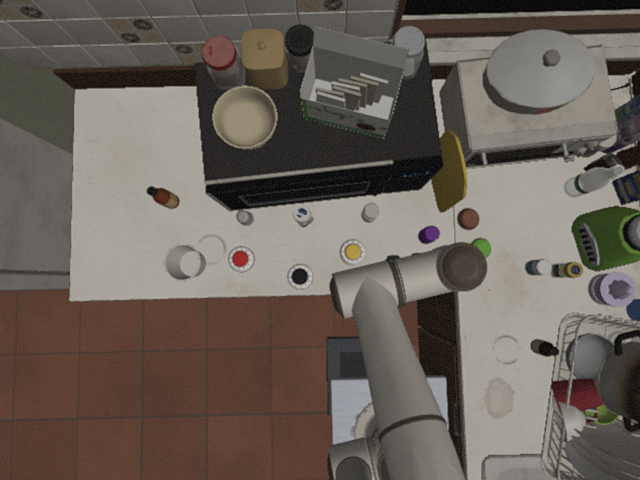

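The top view shows everything in its original place: red (241,259), yellow (352,251), black (300,276), tub (186,262), jars unmoved. The blue cap top is 36 mm up, so it is about 7 mm down, and the arm is clear. Handing in.

```bash
python3 -c "
from station import r
print(r.finish_job())"
```

```text
the job is handed in; nothing more can be done
None
```

I pressed the red, yellow and blue timers in that order, each cap about 7–8 mm down by the wrist camera, left black alone with nothing visibly moved, and handed the job in at about 10.6 s; no verdict was returned.

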